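# Index a die carousel to the bridge die

### The job

The sealed dies are drying on the carousel. Pull up the index plunger, turn the carousel with a light fingertip push on its rubber rim until the long bridge die stands at the front, at the bracket with the plunger, and press the plunger fully home in its slot so the table is locked there. Work gently: do not touch the dies, keep every one standing in its seat, do not lean on the rim or ram the plunger, and leave the bottles standing.

Things in the scene. Friction and masses are not known exactly. Their poses are not given: they have to be found in the camera images.
- carousel: Fixed grey cast base of the indexed die carousel, 176 mm across, on levelling screws: it stands 0 to 6 mm off the worktop and is turned by some yaw. Origin on the vertical turning axis at the underside; heights below are above it. Its -x axis points to the front, where a bracket carries the index plunger. The front seat is empty at the start, the other five hold a die each, drawn by lot.
- platter: Round turning platter, 236 mm across, top at height 38 mm, underside 26 mm. Origin as the carousel's; its yaw relative to the carousel is the turning angle, about 0 at the start. It turns any way round and stays where left; the brake needs 0.2 N m (2 N at the rim). Six seats (rings 49 mm inside, 53 outside, 4 mm high) every 60 degrees, centres 64 mm from the axis; hub cap 38 mm across, 8 mm high.
- start_slot (a point): Point on the platter's top, 106 mm from the axis, in the slot that starts at the front; turns with the platter. Top band from 92 to 118 mm radius: dark rubber tread, pushed by friction with a fingertip pressed lightly down on it (well under 20 N; 10 N sinks it about 1 mm). It is not true: its height wavers up to 2.5 mm either way round the rim. Six 10 mm wide slots cut through it, one per seat.
- front_place (a point): Front seat's place: a point fixed to the base, 64 mm from the axis toward the bracket, level with the platter's top. The bracket's post stands outside the rim (126 to 144 mm from the axis, 34 mm wide); its 20 mm wide arm reaches in over the rim to the plunger: arm underside at height 46 mm, arm top 54 mm, bushing top 56 mm.
- index_pin (a joint): Lift of the plunger in m: 0 = home (8 mm pin with a round nose, 10 mm deep in a slot: platter locked), 0.014 = fully up (pin 4 mm clear of the platter). About 3 N of friction keeps it where left. If the slot is up to 3 mm off, pressing the plunger wedges the platter into line; if farther off, the pin stands on the tread at a lift of about 0.010. Never ram it (25 N).
- knob_top (a point): Centre of the top of the plunger's black knob, on the pin's axis, 106 mm from the carousel's axis; moves with the plunger; at height 86 mm when home. The knob is 21 mm in diameter over its upper 22 mm. Grip it from above, closing square to the bracket arm, and pull straight up, or press on its top.
- die_bridge: The long bridge die, plaster, a row of three teeth on a block 38 x 24 mm, 25 mm high; loose, stands in a seat with 2 mm play, turned any way. Origin: mid-block, 10.5 mm below its underside (end of the dowel pin).
- die_single_a: A single-tooth die, block 22 x 16 mm, 26 mm high above its seat; loose in one of the seats; origin as for the bridge die.
- die_single_b: A single-tooth die, block 20 x 20 mm, 26 mm high above its seat; loose in one of the seats; origin as above.
- die_single_c: A single-tooth die with a crown, block 18 x 18 mm, 24 mm high above its seat; loose in one of the seats; origin as above.
- die_single_d: A single-tooth die, block 20 x 20 mm, 26 mm high above its seat; loose in one of the seats; origin as above.
- spacer_bottle: A small bottle of 30 mm diameter, 67 mm high, standing loose on the worktop to the right; origin at the centre of its underside.
- hardener_bottle: A small brown bottle of 34 mm diameter, 77 mm high, standing loose on the worktop to the right; origin at the centre of its underside.

How it is judged:
On the way, in this order (a step that is already met when the one before it is completed fails the run):
1. the index plunger is pulled up clear of the platter (value of joint index_pin above 0.0105 m), for 0.2 s.
2. the bridge die stands at the front place (horizontal distance between die_bridge and front_place below 0.01 m), for 0.2 s.
At the end, for the whole second after the job is handed in: The plunger is home to within 2 mm of lift 0, the bridge die stands within 8 mm of the front place and at rest, and all five dies still stand upright (within 15 degrees) in their seats on the platter (value of joint index_pin below 0.002 m and horizontal distance between die_bridge and front_place below 0.008 m and linear speed of die_bridge below 0.02 m/s and angle between each of die_bridge, die_single_a, die_single_b, die_single_c, die_single_d's own z axis and vertical below 0.26 rad and z of die_bridge in the frame of platter between 0.024 and 0.0305 m and horizontal distance between die_bridge and carousel between 0.05 and 0.08 m and z of die_single_a in the frame of platter between 0.024 and 0.0305 m and horizontal distance between die_single_a and carousel between 0.05 and 0.08 m and z of die_single_b in the frame of platter between 0.024 and 0.0305 m and horizontal distance between die_single_b and carousel between 0.05 and 0.08 m and z of die_single_c in the frame of platter between 0.024 and 0.0305 m and horizontal distance between die_single_c and carousel between 0.05 and 0.08 m and z of die_single_d in the frame of platter between 0.024 and 0.0305 m and horizontal distance between die_single_d and carousel between 0.05 and 0.08 m); the robot touches nothing.
It fails at once if a die is touched by the robot (contact force between any of the fingers, the arm and die_bridge above 0.3 N or contact force between any of the fingers, the arm and die_single_a above 0.3 N or contact force between any of the fingers, the arm and die_single_b above 0.3 N or contact force between any of the fingers, the arm and die_single_c above 0.3 N or contact force between any of the fingers, the arm and die_single_d above 0.3 N).
It fails at once if the platter is pressed with more than 25 N (contact force between any of the fingers, the arm and platter above 25 N).
It fails at once if the index pin is rammed against the platter with more than 25 N (contact force between index_pin and platter above 25 N).
It fails at once if a bottle is knocked over (angle between any of spacer_bottle, hardener_bottle's own z axis and vertical above 0.5 rad).
It also fails if it takes over 72 s, if anything falls off the work surface, if the arm or the gripper's body presses on something with over 40 N, if the wrist force passes 120 N, or if a joint passes its speed limit or range.

### The arm

A 6-joint arm with a two-finger parallel gripper is mounted at the origin on a cart in front of the work surface, level with it; the furniture and walls round the work are solid. World frame = base frame: x ahead of the robot, y to its left, z up, the work surface at z = 0. Lengths are in m, angles in rad, forces in N, time in s.
With the tool pointing down it reaches from about 0.225 to 0.875 m from the base axis. Payload 3.4 kg.
Tool frame: the origin (TCP) lies at the very end of the fingers, on their centre line; the grasp point (between the pads) lies behind it (manip.grasp_offset is the z of the grasp point in the tool frame, in m); z points along the fingers, y is the line along which they close (so a half turn about z gives the same grasp; the last joint's range is limited). The gripper opens to 85 mm and grips with 20 to 120 N. Pads are 22 mm wide; open, the fingers measure 114 mm over their backs; the gripper's body (76 mm by 85 mm) begins 54 mm behind the grasp point. The pads swing forward as they close: fully open they stand 13 mm farther back than shut.
Start: joints at [1.035, 0.276, 1.505, -0, 1.361, -0.121], TCP at [0.232, 0.526, 0.231] pointing down, gripper open.
Joint ranges: [-2.89, 2.89], [-0.75, 2.08], [0.22, 2.7], [-1.18, 4.32], [0.11, 2.71], [-2.7, 2.7]. Speed limits (rad/s): [2.57, 2.57, 3.14, 3.14, 3.14, 3.14].

### API

Orientations are given as a unit quaternion [w, x, y, z].
In Python, from rig import manip gives the robot as it stands.
- The arm moves only by the shell command python3 -m pendant 'ROWS' [FORCE]. ROWS is JSON, a list of rows, each an object of numbers: "dx", "dy", "dz": the shift along the tool's x, y, z in m; "rx", "ry", "rz": the turn, a rotation vector about the tool's x, y, z in degrees; "hand": the finger opening in m, from 0 to 0.0854. In form: [{"dx": .., "dy": .., "dz": .., "rx": .., "ry": .., "rz": .., "hand": ..}, ...]. A call has 1 to 12 rows; each row shifts and turns the commanded pose from where the row before left it, along the tool's axes as they then stand; what a row does not reach is not made up. A row lasts 1/12 s, in which the tool goes at most 41.7 mm and 7.16 degrees, less where a joint would pass 70% of its speed; a pose out of reach is approached as far as the arm can. A call is refused whole if a number of a shift passes 0.0417 or a number of a turn 7.16, either way. A call with a gripper value outside its range is refused whole. The fingers move at their own pace and stop on an object; FORCE is the grip in N (left out, the last holds). Time passes only in rows, so rows that do not move let the fingers close. It gives the time, the measured TCP pose, the force, the opening and the grip force at its end, in the units of the state.
- manip.get_state(): the state, without advancing time (a new reading comes with each control period).
- manip.get_image(name): name is "scene" or "top"; returns a dict with "frame" (420x560x3 uint8, red, green, blue), "fx", "fy", "cx", "cy" (pixels), "distortion" ([k1, k2, p1, p2, k3] as OpenCV has them; the pictures are not rectified), "position" and "attitude" of the camera in the world. Camera axes: x right, y up, looking along -z (the intrinsics and any distortion apply to the point x, -y, -z); pixel columns grow to the right and rows downward; lengths in m; the calibration is good to about 2 mm. A picture is of the moment at which its call begins. There is no depth.
- manip.sign_off(): hands the job in; it is judged then, once.
The state is a dict: "clock": time; "qpos": joint angles; "qd": joint speeds; "effort": joint torques, N m; "position": TCP position; "ee_rot": TCP orientation; "contact_force": force on the tool from outside, world axes, zero at the start; "moment": the same for the moment, N m; "width": finger opening in m; "gripper_force": force on a finger pad.
Only numpy, scipy, OpenCV 4.12 (cv2) and the standard library are available. Lean on these libraries where they do the work, as an engineer would, in place of code of your own. Each camera call takes 0.05 s, during which the arm holds its last target. There are 200 camera calls.

## Working session

There is one attempt and no reset: what is moved stays moved. The work goes in short steps, Python scripts to look and compute and a shell command to move; the robot and the scene stay as the last step left them, time stands still between calls to the robot, and variables do not carry over. Pictures are saved under pics/ and viewed, at most 10 in all, crops included, and the job is handed in when it is done.

```bash
ls; mkdir -p pics
cat > h.py <<'E'
import numpy as np,cv2
from rig import manip
from scipy.spatial.transform import Rotation as R
def rot(a):
    a=np.array(a,float)
    return a if a.shape==(3,3) else R.from_quat([a[1],a[2],a[3],a[0]]).as_matrix()
def cam(n):
    i=manip.get_image(n); i['K']=np.array([[i['fx'],0,i['cx']],[0,i['fy'],i['cy']],[0,0,1]]);i['R']=rot(i['attitude']);i['p']=np.array(i['position']);i['D']=np.array(i['distortion'],float);return i
def ray(i,uv):
    q=cv2.undistortPoints(np.array(uv,float).reshape(-1,1,2),i['K'],i['D']).reshape(-1,2)
    d=np.c_[q[:,0],-q[:,1],-np.ones(len(q))]@i['R'].T
    return d
def plane(i,uv,z):
    d=ray(i,uv);return i['p']+d*((z-i['p'][2])/d[:,2])[:,None]
def proj(i,P):
    c=(np.atleast_2d(P)-i['p'])@i['R']; c=c*[1,-1,-1]
    return cv2.projectPoints(c,np.zeros(3),np.zeros(3),i['K'],i['D'])[0].reshape(-1,2)
def tri(i,u,j,v):
    a=ray(i,[u])[0];b=ray(j,[v])[0];A=np.zeros((3,3));y=np.zeros(3)
    for p,d in((i['p'],a),(j['p'],b)):
        d=d/np.linalg.norm(d);M=np.eye(3)-np.outer(d,d);A+=M;y+=M@p
    return np.linalg.solve(A,y)
def save(i,n): cv2.imwrite('pics/'+n,i['frame'][:,:,::-1])
E
python3 - <<'E'
from h import *
for n in('scene','top'):
    i=cam(n);save(i,n+'0.png');print(n,i['p'],i['R'].round(3).tolist(),i['fx'],i['D'])
s=manip.get_state();print(s);print(manip.grasp_offset)
E
```

```text
pics
scene [ 0.06436866 -0.48904254  0.48515398] [[0.761, 0.305, -0.573], [-0.649, 0.37, -0.665], [0.01, 0.878, 0.479]] 447.91912334628046 [0.00925721 0.         0.         0.         0.        ]
top [0.50276846 0.07900023 0.92714918] [[-0.023, 0.996, -0.089], [-1.0, -0.022, 0.011], [0.009, 0.089, 0.996]] 406.2477860051374 [0.00646309 0.         0.         0.         0.        ]
{'clock': 0.1, 'qpos': array([ 1.03500838e+00,  2.76540754e-01,  1.50600987e+00, -1.48849041e-05,
        1.36072103e+00, -1.21007510e-01]), 'qd': array([ 0.00053859, -0.00259011, -0.00345142, -0.00157313,  0.00189066,
        0.00046919]), 'effort': array([ 2.82815781e-04, -4.17698550e+01, -2.46402365e+01, -2.92604491e-04,
        5.75908693e-03,  2.93379026e-05]), 'position': array([0.23148593, 0.5258215 , 0.23051976]), 'ee_rot': array([-2.63872954e-04,  2.05905148e-01,  9.78571594e-01, -7.96985557e-04]), 'contact_force': array([ 1.02794185,  0.62760321, -0.65727784]), 'moment': array([-0.00407624,  0.01750861,  0.02230346]), 'gripper_force': 0.0, 'width': 0.08539319937793796}
-0.0187
```

View pics/scene0.png

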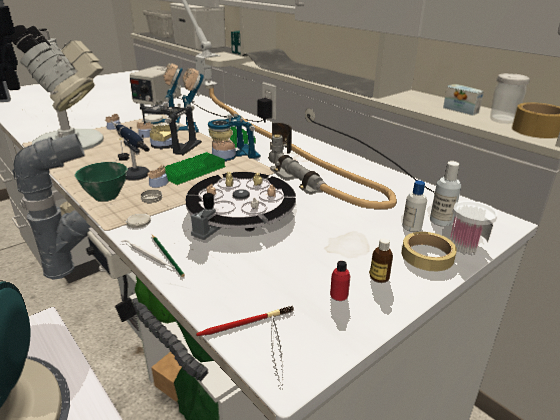

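View pics/top0.png

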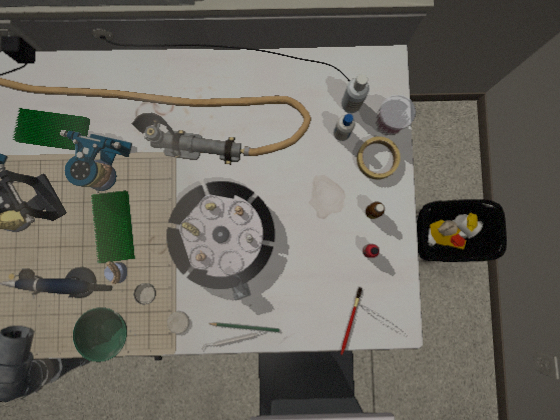

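Both views show the carousel: in top it is centred near (221,234) with its bracket at about (240,285). In scene it is near (241,200) with the black knob at about (209,200). I'll enlarge both.

Run:
```python
from h import *
a=cam('top')['frame'][172:308,155:290];b=cam('scene')['frame'][160:245,175:305]
a=cv2.resize(a,None,fx=4.4,fy=4.4,interpolation=3);b=cv2.resize(b,None,fx=6,fy=6,interpolation=3)
cv2.imwrite('pics/ta.png',a[:,:,::-1]);cv2.imwrite('pics/sa.png',b[:,:,::-1])
```

```text
(no output)
```

View pics/ta.png

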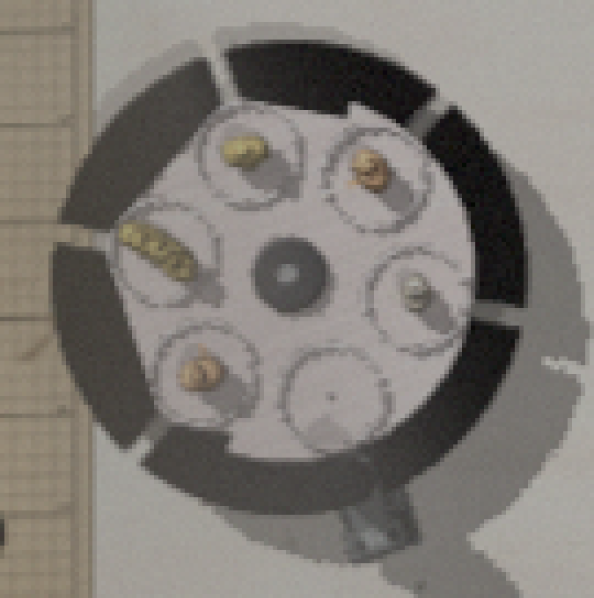

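View pics/sa.png

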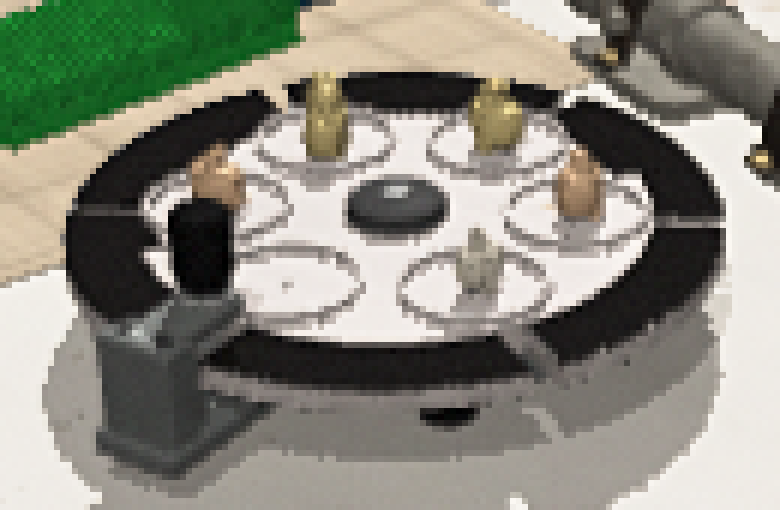

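The bridge die is the row of three teeth in the left seat (crop (155,250)). That is two seats clockwise from the empty front seat (335,400), so the platter must turn +120° (counterclockwise from above). Next I'll measure the axis, the knob and the heights.

Run:
```python
from h import *
from scipy.optimize import least_squares
def fit(P):
    f=lambda c:np.hypot(P[:,0]-c[0],P[:,1]-c[1])-c[2]
    r=least_squares(f,[*P[:,:2].mean(0),.118],loss='soft_l1',f_scale=.001);return r.x,np.sqrt(np.mean(r.fun**2))
T=cam('top');S=cam('scene')
out={}
for n,c,(x0,y0,x1,y1) in(('top',T,(158,174,284,290)),('scene',S,(180,168,300,228))):
    g=cv2.cvtColor(c['frame'],cv2.COLOR_RGB2GRAY)
    m=np.zeros_like(g);m[y0:y1,x0:x1]=(g[y0:y1,x0:x1]<(75))*255
    k,l,st,ce=cv2.connectedComponentsWithStats(m)
    print(n,[(st[i].tolist()) for i in range(1,k) if st[i,4]>40])
    cv2.imwrite(f'pics/m_{n}.png',cv2.resize(m[y0-5:y1+5,x0-5:x1+5],None,fx=4,fy=4,interpolation=0))
# hub mask in top & scene
a=T['frame'][255:295,210:262];b=S['frame'][185:240,185:235]
e=lambda a:cv2.resize(np.clip((a/255.)**.5*255*1.3,0,255).astype(np.uint8),(390,int(390*a.shape[0]/a.shape[1])),interpolation=0)
A,B=e(a),e(b);H=max(len(A),len(B));C=np.zeros((H,790,3),np.uint8);C[:len(A),:390]=A;C[:len(B),400:]=B
cv2.imwrite('pics/knob.png',C[:,:,::-1])
m=cv2.hconcat([cv2.copyMakeBorder(cv2.imread('pics/m_top.png'),0,0,0,0,0)]);cv2.imwrite('pics/m_top.png',m)
```

```text
top [[206, 181, 48, 20, 590], [169, 186, 36, 38, 591], [251, 197, 24, 45, 526], [167, 228, 23, 45, 601], [188, 244, 85, 45, 1065]]
scene [[180, 168, 40, 15, 275], [283, 168, 17, 11, 56], [232, 172, 24, 7, 135], [186, 175, 35, 41, 514], [268, 177, 27, 20, 245], [233, 190, 16, 9, 70], [203, 192, 11, 18, 162], [263, 198, 32, 23, 324], [191, 210, 75, 18, 594]]
```

View pics/knob.png

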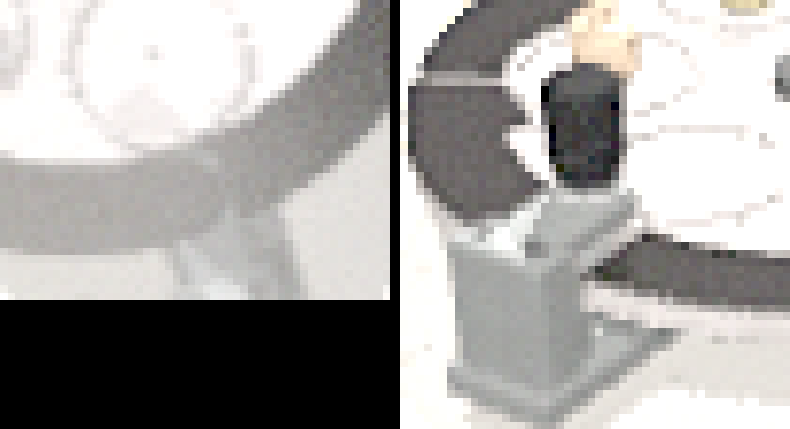

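View pics/m_top.png

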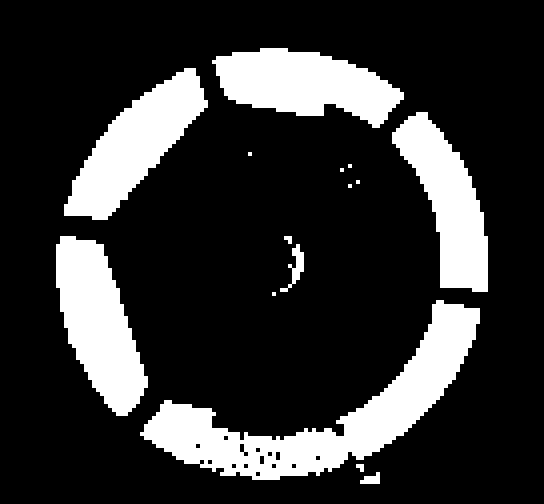

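The knob top in scene is at about (208.7,195.5). In top it is black on black, a faint disc near (238,279). The rim mask is clean, with four or five slot gaps visible. Next I'll fit the circle and slot phase, and get height from both views.

```bash
cat > m.py <<'E'
from h import *
from scipy.optimize import least_squares
def edge(c,box,th=75):
    x0,y0,x1,y1=box;g=cv2.cvtColor(c['frame'],cv2.COLOR_RGB2GRAY)
    m=np.zeros_like(g);m[y0:y1,x0:x1]=(g[y0:y1,x0:x1]<th)*255
    return m
def fit(P):
    f=lambda c:np.hypot(P[:,0]-c[0],P[:,1]-c[1])-.118
    r=least_squares(f,P[:,:2].mean(0),loss='soft_l1',f_scale=.001);return r.x,np.sqrt(np.mean(r.fun**2))
def hullpts(m,keep):
    p=cv2.findNonZero(m);h=cv2.convexHull(p).reshape(-1,2)
    return np.array([q for q in h if keep(q)],float)
def slots(T,c,z,r=np.arange(.100,.114,.002)):
    th=np.radians(np.arange(0,360,.5));P=np.concatenate([np.c_[c[0]+k*np.cos(th),c[1]+k*np.sin(th),0*th+z] for k in r])
    uv=proj(T,P).astype(np.float32);g=cv2.cvtColor(T['frame'],cv2.COLOR_RGB2GRAY)
    return cv2.remap(g,uv[:,0].copy(),uv[:,1].copy(),1).ravel().reshape(len(r),-1).mean(0)
E
python3 - <<'E'
from m import *
T=cam('top');S=cam('scene')
mt=edge(T,(158,174,284,290));ms=edge(S,(180,168,300,228))
k,l,st,ce=cv2.connectedComponentsWithStats(mt)
for i in range(1,k):
    if st[i,4]<300: mt[l==i]=0
k,l,st,ce=cv2.connectedComponentsWithStats(ms)
for i in range(1,k):
    if st[i,4]<100 or st[i,0]==180 and st[i,1]==168: ms[l==i]=0
ht=hullpts(mt,lambda q:q[1]<270); hs=hullpts(ms,lambda q:q[1]<228)
for z in(.036,.038,.040,.042,.044,.046,.048):
    print(z,*fit(plane(T,ht,z)),*fit(plane(S,hs,z)))
print(tri(T,(220.9,234),S,(241.2,192.7)), 'hub')
print(tri(T,(238,279),S,(208.7,195.5)), 'knob')
for z in (.080,.086,.09,.095): print('knob scene z',z,plane(S,[(208.7,195.5)],z)[0])
c,_=fit(plane(T,ht,.041));v=slots(T,c,.041)
for a in range(720):
    w=np.take(v,range(a-20,a+21),mode='wrap')
    if v[a]==w.max() and v[a]>60: 
        wt=np.clip(w-60,0,None);print(a/2,v[a].round(),a/2+(wt*np.arange(-10,10.5,.5)).sum()/wt.sum())
E
```

```text
0.036 [0.55586583 0.21333186] 0.0004834087674727271 [0.56292731 0.21906795] 0.01096052640365895
0.038 [0.55549053 0.2130085 ] 0.0006783448372152461 [0.56031667 0.21530617] 0.010492828802238936
0.04 [0.55509197 0.21267473] 0.00088895068230063 [0.55771112 0.21171596] 0.01006750375230128
0.042 [0.55468109 0.2123304 ] 0.0011071042045949285 [0.55502365 0.20822037] 0.00965185462210533
0.044 [0.55426504 0.21197839] 0.0013293153502548021 [0.55228441 0.20488399] 0.00926072308525635
0.046 [0.55384732 0.21162155] 0.0015537726391171823 [0.5495067  0.20162528] 0.008894446454356364
0.048 [0.55342943 0.211262  ] 0.0017794514460319284 [0.54670863 0.19838421] 0.00855690930666615
[0.55696488 0.21011677 0.04754236] hub
[0.45862046 0.17201553 0.08853246] knob
knob scene z 0.08 [0.46565451 0.18767858 0.08      ]
knob scene z 0.086 [0.45971179 0.17765689 0.086     ]
knob scene z 0.09 [0.45574998 0.17097576 0.09      ]
knob scene z 0.095 [0.45079772 0.16262436 0.095     ]
18.5 153.0 18.901608403085508
77.5 126.0 77.76384207992297
94.0 68.0 94.41753998896856
138.0 130.0 138.12387559079127
160.0 73.0 160.30132743362833
160.5 73.0 160.80414340287982
170.5 73.0 170.4398976982097
172.5 73.0 172.47671777399205
258.0 103.0 258.6162026295437
319.0 107.0 318.7844230769231
```

```bash
python3 -m pendant '[{"rz":-7.03},{"rz":-7.03},{"rz":-7.03},{"rz":-7.03},{"rz":-7.03},{"rz":-7.03}]' && python3 -m pendant '[{"dx":-0.0095,"dy":-0.0366,"hand":0.05},{"dx":-0.0095,"dy":-0.0366},{"dx":-0.0095,"dy":-0.0366},{"dx":-0.0095,"dy":-0.0366},{"dx":-0.0095,"dy":-0.0366},{"dx":-0.0095,"dy":-0.0366},{"dx":-0.0095,"dy":-0.0366},{"dx":-0.0095,"dy":-0.0366},{"dx":-0.0095,"dy":-0.0366},{"dx":-0.0095,"dy":-0.0366},{"dx":-0.0095,"dy":-0.0366},{}]' && python3 -m pendant '[{"dz":0.035},{"dz":0.035},{"dz":0.02},{}]'
python3 - <<'E'
from h import *
S=cam('scene');save(S,'a1.png')
s=manip.get_state();Rm=rot(s['ee_rot']);print(s['position'],Rm.round(3),np.degrees(np.arctan2(Rm[1,0],Rm[0,0])))
a=S['frame'][90:250,130:300];cv2.imwrite('pics/a1c.png',cv2.resize(a,None,fx=3.7,fy=3.7,interpolation=3)[:,:,::-1])
E
```

```text
[0.23174699 0.52622598 0.23125339] [[-0.915  0.403 -0.   ]
 [ 0.403  0.915 -0.   ]
 [-0.    -0.    -1.   ]] 156.23382261786546invalid input
```

View pics/a1c.png

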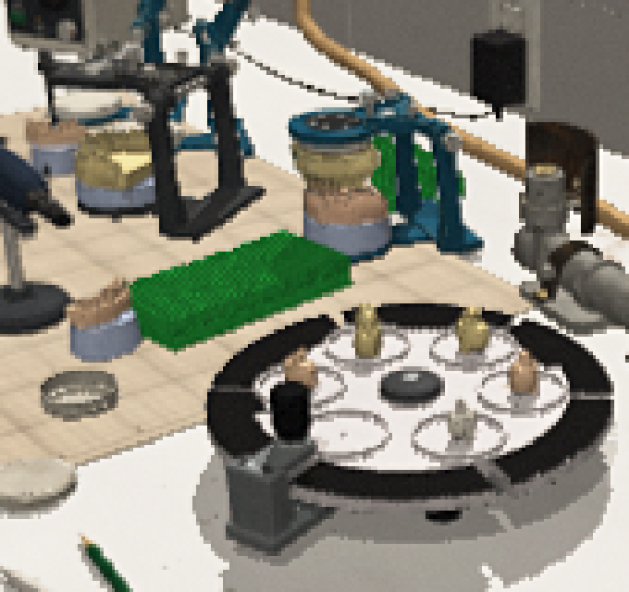

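The call was refused and the arm hasn't moved; the picture shows the unchanged scene. I'll give every row all its keys.

```bash
python3 -m pendant '[{"dx":0,"dy":0,"dz":0,"rx":0,"ry":0,"rz":-7.03,"hand":0.05},{"dx":0,"dy":0,"dz":0,"rx":0,"ry":0,"rz":-7.03,"hand":0.05},{"dx":0,"dy":0,"dz":0,"rx":0,"ry":0,"rz":-7.03,"hand":0.05},{"dx":0,"dy":0,"dz":0,"rx":0,"ry":0,"rz":-7.03,"hand":0.05},{"dx":0,"dy":0,"dz":0,"rx":0,"ry":0,"rz":-7.03,"hand":0.05},{"dx":0,"dy":0,"dz":0,"rx":0,"ry":0,"rz":-7.03,"hand":0.05}]'
```

```text
clock: 0.95
position: [0.2317, 0.5263, 0.2313]
ee_rot: [0.0, -0.163, 0.987, 0.0]
contact_force: [-0.6, -0.4, -0.8]
width: 0.0504
gripper_force: 0.0
```

```bash
python3 -m pendant '[{"dx":-0.0095,"dy":-0.0366,"hand":0.05},{"dx":-0.0095,"dy":-0.0366,"hand":0.05},{"dx":-0.0095,"dy":-0.0366,"hand":0.05},{"dx":-0.0095,"dy":-0.0366,"hand":0.05},{"dx":-0.0095,"dy":-0.0366,"hand":0.05},{"dx":-0.0095,"dy":-0.0366,"hand":0.05},{"dx":-0.0095,"dy":-0.0366,"hand":0.05},{"dx":-0.0095,"dy":-0.0366,"hand":0.05},{"dx":-0.0095,"dy":-0.0366,"hand":0.05},{"dx":-0.0095,"dy":-0.0366,"hand":0.05},{"dx":-0.0095,"dy":-0.0366,"hand":0.05}]'
```

```text
invalid input
```

All keys are required.

```bash
python3 -m pendant '[{"dx":-0.0095,"dy":-0.0366,"dz":0,"rx":0,"ry":0,"rz":0,"hand":0.05},{"dx":-0.0095,"dy":-0.0366,"dz":0,"rx":0,"ry":0,"rz":0,"hand":0.05},{"dx":-0.0095,"dy":-0.0366,"dz":0,"rx":0,"ry":0,"rz":0,"hand":0.05},{"dx":-0.0095,"dy":-0.0366,"dz":0,"rx":0,"ry":0,"rz":0,"hand":0.05},{"dx":-0.0095,"dy":-0.0366,"dz":0,"rx":0,"ry":0,"rz":0,"hand":0.05},{"dx":-0.0095,"dy":-0.0366,"dz":0,"rx":0,"ry":0,"rz":0,"hand":0.05},{"dx":-0.0095,"dy":-0.0366,"dz":0,"rx":0,"ry":0,"rz":0,"hand":0.05},{"dx":-0.0095,"dy":-0.0366,"dz":0,"rx":0,"ry":0,"rz":0,"hand":0.05},{"dx":-0.0095,"dy":-0.0366,"dz":0,"rx":0,"ry":0,"rz":0,"hand":0.05},{"dx":-0.0095,"dy":-0.0366,"dz":0,"rx":0,"ry":0,"rz":0,"hand":0.05},{"dx":-0.0095,"dy":-0.0366,"dz":0,"rx":0,"ry":0,"rz":0,"hand":0.05},{"dx":0,"dy":0,"dz":0,"rx":0,"ry":0,"rz":0,"hand":0.05}]'
python3 -m pendant '[{"dx":0,"dy":0,"dz":0.035,"rx":0,"ry":0,"rz":0,"hand":0.05},{"dx":0,"dy":0,"dz":0.035,"rx":0,"ry":0,"rz":0,"hand":0.05},{"dx":0,"dy":0,"dz":0.025,"rx":0,"ry":0,"rz":0,"hand":0.05},{"dx":0,"dy":0,"dz":0,"rx":0,"ry":0,"rz":0,"hand":0.05},{"dx":0,"dy":0,"dz":0,"rx":0,"ry":0,"rz":0,"hand":0.05}]'
python3 - <<'E'
from h import *
S=cam('scene')
s=manip.get_state();Rm=rot(s['ee_rot']);print(s['position'],np.degrees(np.arctan2(Rm[1,0],Rm[0,0])))
a=S['frame'][100:240,140:300];cv2.imwrite('pics/a2c.png',cv2.resize(a,None,fx=4.2,fy=4.2,interpolation=3)[:,:,::-1])
E
```

```text
clock: 1.95
position: [0.4621, 0.1719, 0.2315]
ee_rot: [0.002, -0.157, 0.988, -0.002]
contact_force: [-0.1, -0.0, -0.6]
width: 0.05
gripper_force: 0.0
clock: 2.37
position: [0.4572, 0.1774, 0.1357]
ee_rot: [-0.001, -0.16, 0.987, 0.0]
contact_force: [-0.4, -0.3, 1.1]
width: 0.05
gripper_force: 0.0
[0.45866283 0.17774271 0.13713422] -161.56874479169798
```

View pics/a2c.png

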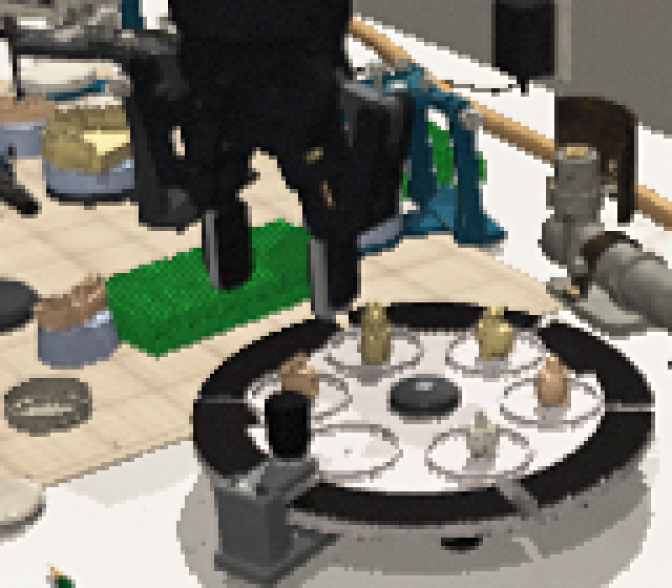

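The fingertips are centred at crop (285,300), straight above the knob (287,398), and straddle it across the bracket arm. Now I'll descend and grip.

```bash
python3 -m pendant '[{"dx":0,"dy":0,"dz":0.02,"rx":0,"ry":0,"rz":0,"hand":0.05},{"dx":0,"dy":0,"dz":0.02,"rx":0,"ry":0,"rz":0,"hand":0.05},{"dx":0,"dy":0,"dz":0.018,"rx":0,"ry":0,"rz":0,"hand":0.05},{"dx":0,"dy":0,"dz":0.01,"rx":0,"ry":0,"rz":0,"hand":0.05},{"dx":0,"dy":0,"dz":0,"rx":0,"ry":0,"rz":0,"hand":0.05},{"dx":0,"dy":0,"dz":0,"rx":0,"ry":0,"rz":0,"hand":0.05}]' 25
python3 -m pendant '[{"dx":0,"dy":0,"dz":0,"rx":0,"ry":0,"rz":0,"hand":0.035},{"dx":0,"dy":0,"dz":0,"rx":0,"ry":0,"rz":0,"hand":0.028},{"dx":0,"dy":0,"dz":0,"rx":0,"ry":0,"rz":0,"hand":0.02},{"dx":0,"dy":0,"dz":0,"rx":0,"ry":0,"rz":0,"hand":0.01},{"dx":0,"dy":0,"dz":0,"rx":0,"ry":0,"rz":0,"hand":0.01},{"dx":0,"dy":0,"dz":0,"rx":0,"ry":0,"rz":0,"hand":0.01}]' 25
```

```text
clock: 2.92
position: [0.4595, 0.1779, 0.0699]
ee_rot: [0.002, -0.16, 0.987, 0.0]
contact_force: [0.8, -0.1, 1.3]
width: 0.05
gripper_force: 0.0
clock: 3.42
position: [0.4586, 0.1803, 0.0702]
ee_rot: [0.002, -0.159, 0.987, 0.003]
contact_force: [-2.9, 9.1, 6.2]
width: 0.0193
gripper_force: 24.2
```

```bash
python3 -m pendant '[{"dx":0,"dy":0.0025,"dz":0,"rx":0,"ry":0,"rz":0,"hand":0.01},{"dx":0,"dy":0,"dz":0,"rx":0,"ry":0,"rz":0,"hand":0.01},{"dx":0,"dy":0,"dz":-0.003,"rx":0,"ry":0,"rz":0,"hand":0.01},{"dx":0,"dy":0,"dz":-0.003,"rx":0,"ry":0,"rz":0,"hand":0.01},{"dx":0,"dy":0,"dz":-0.003,"rx":0,"ry":0,"rz":0,"hand":0.01},{"dx":0,"dy":0,"dz":-0.003,"rx":0,"ry":0,"rz":0,"hand":0.01},{"dx":0,"dy":0,"dz":-0.002,"rx":0,"ry":0,"rz":0,"hand":0.01},{"dx":0,"dy":0,"dz":0,"rx":0,"ry":0,"rz":0,"hand":0.01},{"dx":0,"dy":0,"dz":0,"rx":0,"ry":0,"rz":0,"hand":0.01}]'
```

```text
clock: 4.17
position: [0.4584, 0.1805, 0.0832]
ee_rot: [0.001, -0.16, 0.987, 0.001]
contact_force: [1.8, 5.3, 1.4]
width: 0.0199
gripper_force: 25.1
```

```bash
python3 -m pendant '[{"dx":0,"dy":0,"dz":-0.002,"rx":0,"ry":0,"rz":0,"hand":0.01},{"dx":0,"dy":0,"dz":-0.001,"rx":0,"ry":0,"rz":0,"hand":0.01},{"dx":0,"dy":0,"dz":0,"rx":0,"ry":0,"rz":0,"hand":0.01},{"dx":0,"dy":0,"dz":0,"rx":0,"ry":0,"rz":0,"hand":0.01}]'
```

```text
clock: 4.5
position: [0.4583, 0.1804, 0.0845]
ee_rot: [0.001, -0.16, 0.987, 0.001]
contact_force: [5.0, 5.9, -10.6]
width: 0.0197
gripper_force: 26.2
```

The plunger is at its upper stop. I'll release it, rise, and close the fingers.

```bash
python3 -m pendant '[{"dx":0,"dy":0,"dz":0.0012,"rx":0,"ry":0,"rz":0,"hand":0.01},{"dx":0,"dy":0,"dz":0,"rx":0,"ry":0,"rz":0,"hand":0.05},{"dx":0,"dy":0,"dz":0,"rx":0,"ry":0,"rz":0,"hand":0.05},{"dx":0,"dy":0,"dz":0,"rx":0,"ry":0,"rz":0,"hand":0.05},{"dx":0,"dy":0,"dz":-0.02,"rx":0,"ry":0,"rz":0,"hand":0.05},{"dx":0,"dy":0,"dz":-0.03,"rx":0,"ry":0,"rz":0,"hand":0.05},{"dx":0,"dy":0,"dz":-0.03,"rx":0,"ry":0,"rz":0,"hand":0},{"dx":0,"dy":0,"dz":0,"rx":0,"ry":0,"rz":0,"hand":0},{"dx":0,"dy":0,"dz":0,"rx":0,"ry":0,"rz":0,"hand":0},{"dx":0,"dy":0,"dz":0,"rx":0,"ry":0,"rz":0,"hand":0}]'
cat > st.py <<'E'
from h import *
C=np.array([.5565,.2135])
def to(ang,r=.106):
    s=manip.get_state();Rm=rot(s['ee_rot']);p=s['position']
    yaw=np.degrees(np.arctan2(Rm[1,0],Rm[0,0]));a=np.radians(ang)
    d=np.r_[C+r*np.array([np.cos(a),np.sin(a)])-p[:2],0]
    print('pos',p.round(4),'polar',np.hypot(*(p[:2]-C)).round(4),np.degrees(np.arctan2(*(p[:2]-C)[::-1])).round(1),'yaw',yaw.round(2),'q6',s['qpos'][5].round(2),'F',s['contact_force'].round(1))
    print('rz',-((ang-yaw+180)%360-180),'dxdy now',(Rm.T@d).round(4),'after turn',(rot(R.from_euler('z',ang,degrees=True).as_matrix()@np.diag([1,-1,-1])).T@d).round(4))
E
python3 - <<'E'
from st import *
to(235)
T=cam('top');S=cam('scene')
cv2.imwrite('pics/x.png',S['frame'])
print(proj(S,[[.4575,.1785,.101],[.4575,.1785,.087]]))
g=S['frame'].astype(int).sum(2);print([ (y,[x for x in range(195,225) if g[y,x]<110]) for y in range(180,212,2)])
E
```

```text
clock: 5.33
position: [0.4564, 0.1791, 0.1636]
ee_rot: [-0.001, -0.16, 0.987, -0.0]
contact_force: [0.1, -0.2, 1.0]
width: 0.0017
gripper_force: 0.0
pos [0.4564 0.1791 0.1636] polar 0.1059 -161.1 yaw -161.59 q6 -1.66 F [ 0.1 -0.2  1. ]
rz -36.58710583513562 dxdy now [-0.0207 -0.0622 -0.    ] after turn [ 0.0204 -0.0623  0.    ]
[[206.95014731 188.69504302]
 [207.44512042 195.21891386]]
[(180, [203, 204, 205, 206, 207, 208, 209, 210, 211, 212, 213, 214, 215, 216, 217]), (182, [199, 200, 201, 202, 203, 204, 205, 206, 207, 208, 209, 210, 211, 212, 213, 214, 215]), (184, [196, 197, 198, 199, 200, 201, 202, 203, 204, 205, 206, 207, 208, 209]), (186, [195, 196, 197, 198, 199, 200, 201, 202, 203, 204, 205, 206, 207]), (188, [195, 196, 197, 198, 199, 200, 201, 202, 203, 204, 205, 206, 207, 208, 209, 210, 211]), (190, [195, 196, 197, 198, 199, 203, 204, 205, 206, 207, 208, 209, 210, 211, 212]), (192, [195, 196, 197, 203, 204, 205, 206, 207, 208, 209, 210, 211, 212]), (194, [195, 196, 197, 203, 204, 205, 206, 207, 208, 209, 210, 211, 212, 213]), (196, [195, 196, 197, 203, 204, 205, 206, 207, 208, 209, 210, 211, 212]), (198, [195, 196, 197, 198, 199, 203, 204, 205, 206, 207, 208, 209, 210, 211, 212]), (200, [195, 196, 197, 198, 199, 200, 204, 205, 206, 207, 208, 209, 210, 211, 212]), (202, [195, 196, 197, 207, 208, 209]), (204, [195, 196, 197, 198]), (206, [195, 196, 197, 198, 199, 200]), (208, [195, 196, 197, 198, 199, 200, 201, 202]), (210, [195, 196, 197, 198, 199, 200])]
```

The knob column spans rows 188–202 (was about 193–208), so the plunger stays up. The last joint is at -1.66, so I'll use the half-turned tool (x inward) to have range for the full 120° stroke.

```bash
python3 -m pendant '[{"dx":0,"dy":0,"dz":-0.01,"rx":0,"ry":0,"rz":7.15,"hand":0},{"dx":0,"dy":0,"dz":-0.01,"rx":0,"ry":0,"rz":7.15,"hand":0},{"dx":0,"dy":0,"dz":0,"rx":0,"ry":0,"rz":7.15,"hand":0},{"dx":0,"dy":0,"dz":0,"rx":0,"ry":0,"rz":7.15,"hand":0},{"dx":0,"dy":0,"dz":0,"rx":0,"ry":0,"rz":7.15,"hand":0},{"dx":0,"dy":0,"dz":0,"rx":0,"ry":0,"rz":7.15,"hand":0},{"dx":0,"dy":0,"dz":0,"rx":0,"ry":0,"rz":7.15,"hand":0},{"dx":0,"dy":0,"dz":0,"rx":0,"ry":0,"rz":7.15,"hand":0},{"dx":0,"dy":0,"dz":0,"rx":0,"ry":0,"rz":7.15,"hand":0},{"dx":0,"dy":0,"dz":0,"rx":0,"ry":0,"rz":7.15,"hand":0}]'
python3 -m pendant '[{"dx":0,"dy":0,"dz":0,"rx":0,"ry":0,"rz":7.15,"hand":0},{"dx":0,"dy":0,"dz":0,"rx":0,"ry":0,"rz":7.15,"hand":0},{"dx":0,"dy":0,"dz":0,"rx":0,"ry":0,"rz":7.15,"hand":0},{"dx":0,"dy":0,"dz":0,"rx":0,"ry":0,"rz":7.15,"hand":0},{"dx":0,"dy":0,"dz":0,"rx":0,"ry":0,"rz":7.15,"hand":0},{"dx":0,"dy":0,"dz":0,"rx":0,"ry":0,"rz":7.15,"hand":0},{"dx":0,"dy":0,"dz":0,"rx":0,"ry":0,"rz":7.15,"hand":0},{"dx":0,"dy":0,"dz":0,"rx":0,"ry":0,"rz":7.15,"hand":0},{"dx":0,"dy":0,"dz":0,"rx":0,"ry":0,"rz":7.15,"hand":0},{"dx":0,"dy":0,"dz":0,"rx":0,"ry":0,"rz":7.15,"hand":0},{"dx":0,"dy":0,"dz":0,"rx":0,"ry":0,"rz":0,"hand":0}]'
python3 -c "
from st import *
to(235)"
```

```text
clock: 6.27
position: [0.4563, 0.1793, 0.1825]
ee_rot: [-0.001, 0.45, 0.893, -0.001]
contact_force: [-0.8, -0.9, -0.1]
width: -0.0002
gripper_force: 0.0
clock: 7.18
position: [0.4564, 0.1793, 0.1827]
ee_rot: [-0.0, 0.886, 0.464, -0.002]
contact_force: [-0.8, 0.2, 0.6]
width: -0.0006
gripper_force: 0.0
pos [0.4564 0.1793 0.1827] polar 0.1058 -161.2 yaw 55.3 q6 0.84 F [-0.8  0.2  0.6]
rz -179.69790031626167 dxdy now [-0.0209  0.0623 -0.0001] after turn [ 0.0206 -0.0624  0.    ]
```

```bash
python3 -m pendant '[{"dx":-0.0105,"dy":0.0312,"dz":0,"rx":0,"ry":0,"rz":0,"hand":0},{"dx":-0.0105,"dy":0.0312,"dz":0,"rx":0,"ry":0,"rz":0,"hand":0},{"dx":0,"dy":0,"dz":0.035,"rx":0,"ry":0,"rz":0,"hand":0},{"dx":0,"dy":0,"dz":0.035,"rx":0,"ry":0,"rz":0,"hand":0},{"dx":0,"dy":0,"dz":0.035,"rx":0,"ry":0,"rz":0,"hand":0},{"dx":0,"dy":0,"dz":0.02,"rx":0,"ry":0,"rz":0,"hand":0},{"dx":0,"dy":0,"dz":0.005,"rx":0,"ry":0,"rz":0,"hand":0},{"dx":0,"dy":0,"dz":0.002,"rx":0,"ry":0,"rz":0,"hand":0},{"dx":0,"dy":0,"dz":0,"rx":0,"ry":0,"rz":0,"hand":0},{"dx":0,"dy":0,"dz":0,"rx":0,"ry":0,"rz":0,"hand":0}]'
python3 -m pendant '[{"dx":0,"dy":0,"dz":0.002,"rx":0,"ry":0,"rz":0,"hand":0},{"dx":0,"dy":0,"dz":0.001,"rx":0,"ry":0,"rz":0,"hand":0},{"dx":0,"dy":0,"dz":0,"rx":0,"ry":0,"rz":0,"hand":0}]'
python3 -c "
from st import *
to(235)"
```

```text
clock: 8.02
position: [0.498, 0.1272, 0.0533]
ee_rot: [0.0, 0.885, 0.465, 0.001]
contact_force: [-0.0, 0.2, -0.4]
width: -0.0002
gripper_force: 0.0
clock: 8.27
position: [0.4971, 0.1271, 0.0498]
ee_rot: [0.0, 0.885, 0.465, 0.001]
contact_force: [-0.0, -0.6, -0.7]
width: 0.0005
gripper_force: 0.0
pos [0.4971 0.1271 0.0498] polar 0.1049 -124.5 yaw 55.44 q6 0.72 F [-0.  -0.6 -0.7]
rz -179.5640691439225 dxdy now [-0.0011 -0.001  -0.    ] after turn [0.0012 0.0009 0.    ]
```

```bash
for k in 1 2; do python3 -m pendant '[{"dx":0,"dy":0,"dz":0.0015,"rx":0,"ry":0,"rz":0,"hand":0},{"dx":0,"dy":0,"dz":0.0015,"rx":0,"ry":0,"rz":0,"hand":0},{"dx":0,"dy":0,"dz":0,"rx":0,"ry":0,"rz":0,"hand":0},{"dx":0,"dy":0,"dz":0,"rx":0,"ry":0,"rz":0,"hand":0}]' | grep -E "pos|force"; done; python3 -m pendant '[{"dx":0,"dy":0,"dz":0.001,"rx":0,"ry":0,"rz":0,"hand":0},{"dx":0,"dy":0,"dz":0,"rx":0,"ry":0,"rz":0,"hand":0},{"dx":0,"dy":0,"dz":0,"rx":0,"ry":0,"rz":0,"hand":0}]'
```

```text
position: [0.4966, 0.1269, 0.046]
contact_force: [-1.0, -0.5, 0.8]
gripper_force: 0.0
position: [0.4966, 0.1269, 0.043]
contact_force: [-0.4, 0.8, 0.6]
gripper_force: 0.0
clock: 9.18
position: [0.4967, 0.127, 0.0421]
ee_rot: [-0.0, 0.885, 0.465, 0.0]
contact_force: [-0.2, 0.1, -1.1]
width: -0.0
gripper_force: 0.0
```

```bash
python3 -m pendant '[{"dx":0,"dy":0,"dz":0.001,"rx":0,"ry":0,"rz":0,"hand":0},{"dx":0,"dy":0,"dz":0.001,"rx":0,"ry":0,"rz":0,"hand":0},{"dx":0,"dy":0,"dz":0,"rx":0,"ry":0,"rz":0,"hand":0},{"dx":0,"dy":0,"dz":0,"rx":0,"ry":0,"rz":0,"hand":0}]'
```

```text
clock: 9.52
position: [0.4967, 0.127, 0.04]
ee_rot: [-0.0, 0.885, 0.465, -0.0]
contact_force: [-0.9, 0.2, -1.0]
width: 0.0001
gripper_force: 0.0
```

```bash
python3 -m pendant '[{"dx":0,"dy":0,"dz":0.001,"rx":0,"ry":0,"rz":0,"hand":0},{"dx":0,"dy":0,"dz":0,"rx":0,"ry":0,"rz":0,"hand":0},{"dx":0,"dy":0,"dz":0,"rx":0,"ry":0,"rz":0,"hand":0}]'
```

```text
clock: 9.77
position: [0.4967, 0.127, 0.0391]
ee_rot: [-0.0, 0.885, 0.465, -0.0]
contact_force: [0.2, 1.4, 0.6]
width: -0.0005
gripper_force: 0.0
```

```bash
python3 -m pendant '[{"dx":0,"dy":0,"dz":0.001,"rx":0,"ry":0,"rz":0,"hand":0},{"dx":0,"dy":0,"dz":0,"rx":0,"ry":0,"rz":0,"hand":0},{"dx":0,"dy":0,"dz":0,"rx":0,"ry":0,"rz":0,"hand":0}]'
```

```text
clock: 10.02
position: [0.4969, 0.127, 0.0383]
ee_rot: [0.0, 0.885, 0.465, 0.0]
contact_force: [0.5, 0.4, 3.2]
width: 0.0
gripper_force: 1.4
```

```bash
python3 -m pendant '[{"dx":0,"dy":0,"dz":0.001,"rx":0,"ry":0,"rz":0,"hand":0},{"dx":0,"dy":0,"dz":0,"rx":0,"ry":0,"rz":0,"hand":0},{"dx":0,"dy":0,"dz":0,"rx":0,"ry":0,"rz":0,"hand":0}]'
```

```text
clock: 10.27
position: [0.4971, 0.1269, 0.0382]
ee_rot: [0.0, 0.885, 0.465, 0.0]
contact_force: [-2.7, -0.6, 10.2]
width: 0.0001
gripper_force: 5.0
```

```bash
python3 -m pendant '[{"dx":0.0001,"dy":0.0037,"dz":0,"rx":0,"ry":0,"rz":-2,"hand":0},{"dx":0.0002,"dy":0.0055,"dz":0,"rx":0,"ry":0,"rz":-3,"hand":0},{"dx":0.0002,"dy":0.0055,"dz":0,"rx":0,"ry":0,"rz":-3,"hand":0},{"dx":0.0001,"dy":0.0037,"dz":0,"rx":0,"ry":0,"rz":-2,"hand":0},{"dx":0,"dy":0,"dz":0,"rx":0,"ry":0,"rz":0,"hand":0}]'
cat > ang.py <<'E'
from m import *
import st
T=cam('top');v=slots(T,st.C,.040)
o=[]
for a in range(720):
    w=np.take(v,range(a-20,a+21),mode='wrap')
    if v[a]==w.max() and v[a]>60:
        wt=np.clip(w-60,0,None);o.append((round(a/2+(wt*np.arange(-10,10.5,.5)).sum()/wt.sum(),1),int(v[a])))
print(o);st.to(235)
E
python3 ang.py
```

```text
clock: 10.68
position: [0.5139, 0.1173, 0.0383]
ee_rot: [0.001, 0.841, 0.541, 0.001]
contact_force: [-1.2, -2.7, 9.1]
width: -0.0001
gripper_force: 4.6
[(np.float64(29.4), 144), (np.float64(46.3), 66), (np.float64(89.5), 130), (np.float64(108.5), 64), (np.float64(149.7), 111), (np.float64(170.4), 89), (np.float64(261.1), 138), (np.float64(261.6), 138), (np.float64(328.5), 140)]
pos [0.5139 0.1174 0.0383] polar 0.1052 -113.9 yaw 65.45 q6 0.52 F [-0.5 -2.4  8.8]
rz -169.54752773975042 dxdy now [ 0.0009 -0.0204 -0.    ] after turn [0.0028 0.0203 0.    ]
```

The platter follows about 10.5° for a 10° stroke, without slip and at about 9 N. Continuing.

```bash
python3 -m pendant '[{"dx":0.0001,"dy":0.0037,"dz":0,"rx":0,"ry":0,"rz":-2,"hand":0},{"dx":0.0002,"dy":0.0055,"dz":0,"rx":0,"ry":0,"rz":-3,"hand":0},{"dx":0.0003,"dy":0.0073,"dz":0,"rx":0,"ry":0,"rz":-4,"hand":0},{"dx":0.0003,"dy":0.0073,"dz":0,"rx":0,"ry":0,"rz":-4,"hand":0},{"dx":0.0003,"dy":0.0073,"dz":0,"rx":0,"ry":0,"rz":-4,"hand":0},{"dx":0.0003,"dy":0.0073,"dz":0,"rx":0,"ry":0,"rz":-4,"hand":0},{"dx":0.0003,"dy":0.0073,"dz":0,"rx":0,"ry":0,"rz":-4,"hand":0},{"dx":0.0002,"dy":0.0055,"dz":0,"rx":0,"ry":0,"rz":-3,"hand":0},{"dx":0.0001,"dy":0.0037,"dz":0,"rx":0,"ry":0,"rz":-2,"hand":0},{"dx":0,"dy":0,"dz":0,"rx":0,"ry":0,"rz":0,"hand":0}]'
python3 ang.py
```

```text
clock: 11.57
position: [0.5683, 0.1086, 0.0383]
ee_rot: [0.002, 0.672, 0.74, 0.001]
contact_force: [0.4, -2.3, 7.3]
width: 0.0003
gripper_force: 3.7
[(np.float64(5.7), 130), (np.float64(34.1), 69), (np.float64(59.3), 143), (np.float64(74.6), 66), (np.float64(99.7), 66), (np.float64(105.3), 66), (np.float64(120.3), 147), (np.float64(152.1), 70), (np.float64(174.6), 133), (np.float64(198.9), 90), (np.float64(239.3), 115), (np.float64(319.0), 142)]
pos [0.5683 0.1086 0.0383] polar 0.1055 -83.6 yaw 95.46 q6 -0.02 F [ 1.2 -2.5  6.8]
rz -139.5383991311441 dxdy now [ 0.0249 -0.0706 -0.0003] after turn [0.0269 0.0698 0.    ]
```

```bash
python3 -m pendant '[{"dx":0.0001,"dy":0.0037,"dz":0.0003,"rx":0,"ry":0,"rz":-2,"hand":0},{"dx":0.0002,"dy":0.0055,"dz":0,"rx":0,"ry":0,"rz":-3,"hand":0},{"dx":0.0003,"dy":0.0073,"dz":0,"rx":0,"ry":0,"rz":-4,"hand":0},{"dx":0.0003,"dy":0.0073,"dz":0,"rx":0,"ry":0,"rz":-4,"hand":0},{"dx":0.0003,"dy":0.0073,"dz":0,"rx":0,"ry":0,"rz":-4,"hand":0},{"dx":0.0003,"dy":0.0073,"dz":0,"rx":0,"ry":0,"rz":-4,"hand":0},{"dx":0.0003,"dy":0.0073,"dz":0,"rx":0,"ry":0,"rz":-4,"hand":0},{"dx":0.0002,"dy":0.0055,"dz":0,"rx":0,"ry":0,"rz":-3,"hand":0},{"dx":0.0001,"dy":0.0037,"dz":0,"rx":0,"ry":0,"rz":-2,"hand":0},{"dx":0,"dy":0,"dz":0,"rx":0,"ry":0,"rz":0,"hand":0}]'
python3 ang.py
```

```text
clock: 12.45
position: [0.6196, 0.1285, 0.0383]
ee_rot: [0.002, 0.458, 0.889, 0.001]
contact_force: [0.8, -1.4, 6.4]
width: -0.0
gripper_force: 3.6
[(np.float64(5.0), 100), (np.float64(18.6), 101), (np.float64(48.6), 66), (np.float64(49.1), 66), (np.float64(74.0), 66), (np.float64(74.5), 66), (np.float64(90.4), 136), (np.float64(109.6), 69), (np.float64(149.1), 126), (np.float64(171.1), 143), (np.float64(171.5), 143), (np.float64(269.3), 106), (np.float64(301.3), 70), (np.float64(319.1), 69)]
pos [0.6195 0.1285 0.0383] polar 0.1058 -53.5 yaw 125.45 q6 -0.52 F [ 1.3 -0.8  6.9]
rz -109.54561239958662 dxdy now [ 0.0704 -0.1019 -0.0006] after turn [0.0725 0.1004 0.    ]
```

```bash
python3 -m pendant '[{"dx":0.0001,"dy":0.0037,"dz":0.0003,"rx":0,"ry":0,"rz":-2,"hand":0},{"dx":0.0002,"dy":0.0055,"dz":0,"rx":0,"ry":0,"rz":-3,"hand":0},{"dx":0.0003,"dy":0.0073,"dz":0,"rx":0,"ry":0,"rz":-4,"hand":0},{"dx":0.0003,"dy":0.0073,"dz":0,"rx":0,"ry":0,"rz":-4,"hand":0},{"dx":0.0003,"dy":0.0073,"dz":0,"rx":0,"ry":0,"rz":-4,"hand":0},{"dx":0.0003,"dy":0.0073,"dz":0,"rx":0,"ry":0,"rz":-4,"hand":0},{"dx":0.0003,"dy":0.0073,"dz":0,"rx":0,"ry":0,"rz":-4,"hand":0},{"dx":0.0003,"dy":0.0073,"dz":0,"rx":0,"ry":0,"rz":-4,"hand":0},{"dx":0.0003,"dy":0.0073,"dz":0,"rx":0,"ry":0,"rz":-4,"hand":0},{"dx":0.0002,"dy":0.0055,"dz":0,"rx":0,"ry":0,"rz":-3,"hand":0},{"dx":0.0001,"dy":0.0037,"dz":0,"rx":0,"ry":0,"rz":-2,"hand":0},{"dx":0,"dy":0,"dz":0,"rx":0,"ry":0,"rz":0,"hand":0}]'
python3 ang.py; python3 -c "
from h import *
T=cam('top');save(T,'t3f.png');a=T['frame'][165:310,150:300];cv2.imwrite('pics/t3.png',cv2.resize(a,None,fx=4,fy=4,interpolation=3)[:,:,::-1])"
```

```text
clock: 13.5
position: [0.6585, 0.1851, 0.0383]
ee_rot: [0.002, 0.143, 0.99, 0.001]
contact_force: [1.1, 0.4, 7.0]
width: -0.0002
gripper_force: 3.8
[(np.float64(35.7), 66), (np.float64(68.2), 137), (np.float64(83.8), 70), (np.float64(112.0), 139), (np.float64(223.3), 122), (np.float64(223.5), 122), (np.float64(247.6), 115), (np.float64(307.2), 98), (np.float64(332.4), 140)]
pos [0.6585 0.1851 0.0383] polar 0.1059 -15.6 yaw 163.45 q6 -1.11 F [1.  0.4 7.5]
rz -71.54600802208085 dxdy now [ 0.1395 -0.1024 -0.0008] after turn [0.1412 0.0999 0.    ]
```

View pics/t3.png

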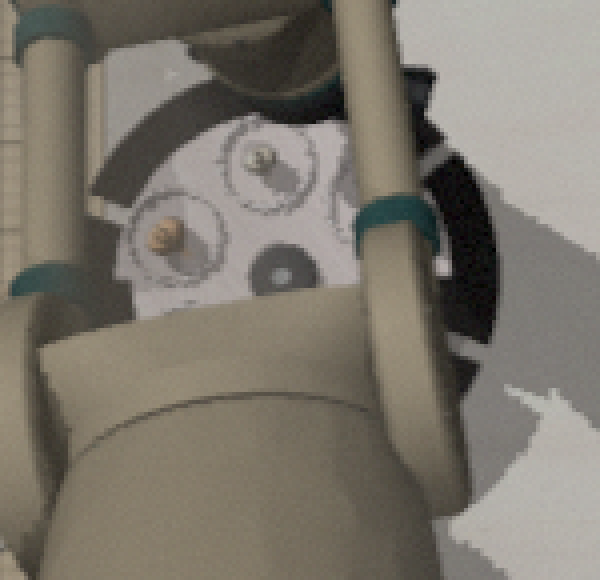

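The picture shows the arm covering the near half. Free slots are at 247.6° and 307.2°, so the platter is at about 109°, which matches the 108.9° of fingertip travel. About 11° remain.

```bash
python3 -m pendant '[{"dx":0.0001,"dy":0.0037,"dz":0.0002,"rx":0,"ry":0,"rz":-2,"hand":0},{"dx":0.0002,"dy":0.0055,"dz":0,"rx":0,"ry":0,"rz":-3,"hand":0},{"dx":0.0002,"dy":0.0055,"dz":0,"rx":0,"ry":0,"rz":-3,"hand":0},{"dx":0.0001,"dy":0.0037,"dz":0,"rx":0,"ry":0,"rz":-2,"hand":0},{"dx":0,"dy":0.0018,"dz":0,"rx":0,"ry":0,"rz":-1,"hand":0},{"dx":0,"dy":0,"dz":0,"rx":0,"ry":0,"rz":0,"hand":0},{"dx":0,"dy":0,"dz":0,"rx":0,"ry":0,"rz":0,"hand":0}]'
python3 ang.py
```

```text
clock: 14.18
position: [0.662, 0.2046, 0.0383]
ee_rot: [0.002, 0.049, 0.999, 0.0]
contact_force: [0.2, -0.1, 8.9]
width: -0.0
gripper_force: 4.2
[(np.float64(40.7), 65), (np.float64(53.9), 65), (np.float64(63.8), 65), (np.float64(79.0), 133), (np.float64(120.9), 138), (np.float64(139.9), 124), (np.float64(140.4), 124), (np.float64(207.0), 97), (np.float64(258.4), 108), (np.float64(318.1), 120), (np.float64(350.6), 142)]
pos [0.662  0.2046 0.0383] polar 0.1059 -4.8 yaw 174.43 q6 -1.27 F [-0.5 -0.4  8.6]
rz -60.57240573402336 dxdy now [ 0.1579 -0.0937 -0.0008] after turn [0.1592 0.0915 0.    ]
```

```bash
python3 -m pendant '[{"dx":0,"dy":0,"dz":-0.003,"rx":0,"ry":0,"rz":0,"hand":0},{"dx":0,"dy":0,"dz":-0.01,"rx":0,"ry":0,"rz":0,"hand":0},{"dx":0,"dy":0,"dz":-0.035,"rx":0,"ry":0,"rz":0,"hand":0},{"dx":0,"dy":0,"dz":-0.035,"rx":0,"ry":0,"rz":0,"hand":0},{"dx":0,"dy":0,"dz":-0.035,"rx":0,"ry":0,"rz":0,"hand":0},{"dx":0,"dy":0,"dz":-0.01,"rx":0,"ry":0,"rz":0,"hand":0},{"dx":0,"dy":0,"dz":0,"rx":0,"ry":0,"rz":0,"hand":0}]'
python3 - <<'E'
from h import *
s=manip.get_state();Rm=rot(s['ee_rot']);print(Rm.T@(np.array([.4575,.1797,s['position'][2]])-s['position']),s['position'])
E
```

```text
clock: 14.82
position: [0.6624, 0.2049, 0.169]
ee_rot: [0.004, 0.049, 0.999, 0.001]
contact_force: [0.1, 0.8, 0.8]
width: 0.0003
gripper_force: 0.0
[ 0.20151692 -0.04500781 -0.00168506] [0.66244559 0.20489754 0.16895227]
```

```bash
python3 -m pendant '[{"dx":0.02,"dy":0.035,"dz":0,"rx":0,"ry":0,"rz":0,"hand":0},{"dx":0.02,"dy":0.035,"dz":0,"rx":0,"ry":0,"rz":0,"hand":0},{"dx":0.02,"dy":0.035,"dz":0,"rx":0,"ry":0,"rz":0,"hand":0},{"dx":0.02,"dy":0.035,"dz":0,"rx":0,"ry":0,"rz":0,"hand":0},{"dx":0.02,"dy":0.035,"dz":0,"rx":0,"ry":0,"rz":0,"hand":0},{"dx":0.02,"dy":0.035,"dz":0,"rx":0,"ry":0,"rz":0,"hand":0},{"dx":0.02,"dy":0.035,"dz":0,"rx":0,"ry":0,"rz":0,"hand":0},{"dx":0.02,"dy":0.035,"dz":0,"rx":0,"ry":0,"rz":0,"hand":0},{"dx":0.02,"dy":0.035,"dz":0,"rx":0,"ry":0,"rz":0,"hand":0},{"dx":0,"dy":0,"dz":0,"rx":0,"ry":0,"rz":0,"hand":0}]'
python3 ang.py
python3 - <<'E'
from h import *
T=cam('top');S=cam('scene');a=T['frame'][172:308,155:290];b=S['frame'][160:245,175:305]
a=cv2.resize(a,(390,393),interpolation=3);b=cv2.resize(b,(400,262),interpolation=3);c=np.zeros((393,790,3),np.uint8);c[:,:390]=a;c[:262,390:]=b
cv2.imwrite('pics/t4.png',c[:,:,::-1])
s=manip.get_state();Rm=rot(s['ee_rot']);print(Rm.T@(np.array([.4575,.1797,s['position'][2]])-s['position']),s['position'])
E
```

```text
clock: 15.65
position: [0.5061, 0.5422, 0.1612]
ee_rot: [-0.003, 0.045, 0.999, 0.001]
contact_force: [-0.0, 0.3, 1.1]
width: -0.0004
gripper_force: 0.0
[(np.float64(19.1), 156), (np.float64(37.0), 72), (np.float64(78.7), 127), (np.float64(94.0), 67), (np.float64(103.4), 67), (np.float64(122.1), 68), (np.float64(122.6), 68), (np.float64(139.2), 126), (np.float64(156.7), 71), (np.float64(177.0), 71), (np.float64(198.7), 89), (np.float64(258.4), 100), (np.float64(258.4), 100), (np.float64(258.4), 100), (np.float64(318.1), 113)]
pos [0.5081 0.5385 0.1612] polar 0.3286 98.5 yaw 174.73 q6 -0.76 F [ 0.6 -0.3  0.3]
rz -60.27300651523174 dxdy now [-0.0255 -0.4112  0.0007] after turn [ 0.3445 -0.2261  0.    ]
[ 0.01887069 -0.35859156  0.00134519] [0.5106903  0.53482901 0.16193092]
```

View pics/t4.png

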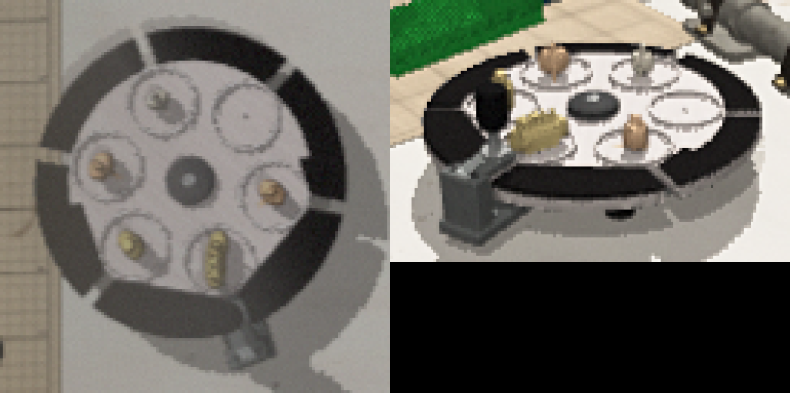

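The bridge die is at the front, crop (215,260). All five dies stand, and the slot phase of 18.7° is within 0.5° of the start. Going back over the knob to press it.

```bash
python3 -m pendant '[{"dx":0.002,"dy":-0.0397,"dz":0,"rx":0,"ry":0,"rz":0,"hand":0},{"dx":0.002,"dy":-0.0397,"dz":0,"rx":0,"ry":0,"rz":0,"hand":0},{"dx":0.002,"dy":-0.0397,"dz":0,"rx":0,"ry":0,"rz":0,"hand":0},{"dx":0.002,"dy":-0.0397,"dz":0,"rx":0,"ry":0,"rz":0,"hand":0},{"dx":0.002,"dy":-0.0397,"dz":0,"rx":0,"ry":0,"rz":0,"hand":0},{"dx":0.002,"dy":-0.0397,"dz":0,"rx":0,"ry":0,"rz":0,"hand":0},{"dx":0.002,"dy":-0.0397,"dz":0,"rx":0,"ry":0,"rz":0,"hand":0},{"dx":0.002,"dy":-0.0397,"dz":0,"rx":0,"ry":0,"rz":0,"hand":0},{"dx":0.002,"dy":-0.0397,"dz":0,"rx":0,"ry":0,"rz":0,"hand":0},{"dx":0,"dy":0,"dz":0,"rx":0,"ry":0,"rz":0,"hand":0},{"dx":0,"dy":0,"dz":0,"rx":0,"ry":0,"rz":0,"hand":0},{"dx":0,"dy":0,"dz":0,"rx":0,"ry":0,"rz":0,"hand":0}]'
python3 - <<'E'
from h import *
s=manip.get_state();Rm=rot(s['ee_rot']);print(Rm.T@(np.array([.4575,.1797,s['position'][2]])-s['position']),s['position'])
E
```

```text
clock: 16.8
position: [0.4593, 0.1805, 0.1642]
ee_rot: [0.0, 0.05, 0.999, 0.0]
contact_force: [0.3, 0.6, 0.6]
width: -0.0001
gripper_force: 0.0
[ 1.71321415e-03 -1.01571397e-03 -6.79624953e-07] [0.4593064  0.18053887 0.16422795]
```

Well centred. I'll lower to 3–4 mm above the raised knob (top about 0.101), then press in small steps.

```bash
python3 -m pendant '[{"dx":0.001,"dy":-0.0005,"dz":0.03,"rx":0,"ry":0,"rz":0,"hand":0},{"dx":0,"dy":0,"dz":0.025,"rx":0,"ry":0,"rz":0,"hand":0},{"dx":0,"dy":0,"dz":0.004,"rx":0,"ry":0,"rz":0,"hand":0},{"dx":0,"dy":0,"dz":0,"rx":0,"ry":0,"rz":0,"hand":0},{"dx":0,"dy":0,"dz":0,"rx":0,"ry":0,"rz":0,"hand":0}]'
for k in 1 2 3; do python3 -m pendant '[{"dx":0,"dy":0,"dz":0.001,"rx":0,"ry":0,"rz":0,"hand":0},{"dx":0,"dy":0,"dz":0.001,"rx":0,"ry":0,"rz":0,"hand":0},{"dx":0,"dy":0,"dz":0,"rx":0,"ry":0,"rz":0,"hand":0}]' | grep -E "pos|contact"; done
```

```text
clock: 17.22
position: [0.4587, 0.182, 0.1057]
ee_rot: [0.0, 0.048, 0.999, 0.0]
contact_force: [1.0, 0.6, -0.5]
width: 0.0002
gripper_force: 0.0
position: [0.4587, 0.1815, 0.1041]
contact_force: [-0.6, -0.3, 0.4]
position: [0.4583, 0.1812, 0.1015]
contact_force: [1.7, 0.1, 1.3]
position: [0.4583, 0.1812, 0.0994]
contact_force: [-0.7, 0.2, 1.5]
```

```bash
for k in 1 2 3; do python3 -m pendant '[{"dx":0,"dy":0,"dz":0.001,"rx":0,"ry":0,"rz":0,"hand":0},{"dx":0,"dy":0,"dz":0.001,"rx":0,"ry":0,"rz":0,"hand":0},{"dx":0,"dy":0,"dz":0,"rx":0,"ry":0,"rz":0,"hand":0}]' | grep -E "pos|contact"; done
```

```text
position: [0.4583, 0.1812, 0.0972]
contact_force: [1.4, 0.3, 2.0]
position: [0.4582, 0.1812, 0.0951]
contact_force: [1.1, 0.4, 1.4]
position: [0.4581, 0.1811, 0.0931]
contact_force: [1.3, -0.2, 0.6]
```

```bash
for k in 1 2; do python3 -m pendant '[{"dx":0,"dy":0,"dz":0.001,"rx":0,"ry":0,"rz":0,"hand":0},{"dx":0,"dy":0,"dz":0.001,"rx":0,"ry":0,"rz":0,"hand":0},{"dx":0,"dy":0,"dz":0,"rx":0,"ry":0,"rz":0,"hand":0}]' | grep -E "pos|contact"; done
```

```text
position: [0.458, 0.1811, 0.0911]
contact_force: [0.4, 0.0, 1.0]
position: [0.458, 0.1811, 0.0891]
contact_force: [0.1, 0.4, 1.6]
```

Run:
```python
from h import *
S=cam('scene');g=S['frame'].astype(int).sum(2)
print([(y,[x for x in range(200,218) if g[y,x]<110]) for y in range(186,214,2)])
print(proj(S,[[.4575,.1797,.1015],[.4575,.1797,.0875],[.4575,.1797,.0795],[.4575,.1797,.0655]]))
```

```text
[(186, [200, 206, 207, 208, 209, 210, 211, 212, 213]), (188, [200, 206, 207, 208, 209, 210, 211, 212, 213]), (190, [206, 207, 208, 209, 210, 211, 212, 213]), (192, [207, 208, 209, 210, 211]), (194, []), (196, [203, 204, 205, 206, 207, 208, 209, 210, 211, 212]), (198, [203, 204, 205, 206, 207, 208, 209, 210, 211, 212]), (200, [200, 203, 204, 205, 206, 207, 208, 209, 210, 211, 212]), (202, [200, 201, 202, 203, 204, 205, 206, 207, 208, 209, 210, 211, 212, 213]), (204, [200, 201, 202, 203, 204, 205, 206, 207, 208, 209, 210, 211, 212, 213]), (206, [200, 201, 202, 203, 204, 205, 206, 207, 208, 209, 210, 211, 212]), (208, [200, 201, 202, 203, 206, 207, 208, 209, 210]), (210, [200]), (212, [])]
[[206.5910857  188.24177658]
 [207.0885639  194.76497847]
 [207.36923886 198.44697418]
 [207.85425595 204.81238793]]
```

The knob has gone down with the tip (its bottom is now at row ~208, was ~202). Continuing to the stop.

```bash
for k in 1 2; do python3 -m pendant '[{"dx":0,"dy":0,"dz":0.001,"rx":0,"ry":0,"rz":0,"hand":0},{"dx":0,"dy":0,"dz":0,"rx":0,"ry":0,"rz":0,"hand":0},{"dx":0,"dy":0,"dz":0,"rx":0,"ry":0,"rz":0,"hand":0}]' | grep -E "pos|contact"; done
```

```text
position: [0.4579, 0.1811, 0.0884]
contact_force: [-0.5, 0.3, 3.3]
position: [0.458, 0.1811, 0.0883]
contact_force: [-2.1, -0.1, 9.1]
```

```bash
python3 -m pendant '[{"dx":0,"dy":0,"dz":0.0008,"rx":0,"ry":0,"rz":0,"hand":0},{"dx":0,"dy":0,"dz":0,"rx":0,"ry":0,"rz":0,"hand":0},{"dx":0,"dy":0,"dz":0,"rx":0,"ry":0,"rz":0,"hand":0}]' | grep -E "pos|contact"
python3 -m pendant '[{"dx":0,"dy":0,"dz":-0.003,"rx":0,"ry":0,"rz":0,"hand":0},{"dx":0,"dy":0,"dz":-0.01,"rx":0,"ry":0,"rz":0,"hand":0},{"dx":0,"dy":0,"dz":-0.03,"rx":0,"ry":0,"rz":0,"hand":0},{"dx":0,"dy":0,"dz":-0.035,"rx":0,"ry":0,"rz":0,"hand":0},{"dx":0.02,"dy":0.035,"dz":0,"rx":0,"ry":0,"rz":0,"hand":0},{"dx":0,"dy":0.04,"dz":0,"rx":0,"ry":0,"rz":0,"hand":0},{"dx":0,"dy":0.04,"dz":0,"rx":0,"ry":0,"rz":0,"hand":0},{"dx":0,"dy":0.04,"dz":0,"rx":0,"ry":0,"rz":0,"hand":0},{"dx":0,"dy":0.04,"dz":0,"rx":0,"ry":0,"rz":0,"hand":0},{"dx":0,"dy":0.04,"dz":0,"rx":0,"ry":0,"rz":0,"hand":0},{"dx":0,"dy":0,"dz":0,"rx":0,"ry":0,"rz":0,"hand":0},{"dx":0,"dy":0,"dz":0,"rx":0,"ry":0,"rz":0,"hand":0}]'
python3 ang.py
python3 - <<'E'
from h import *
S=cam('scene');I=cv2.cvtColor(S['frame'],cv2.COLOR_RGB2GRAY).astype(float)
B=cv2.cvtColor(cv2.imread('pics/scene0.png'),cv2.COLOR_BGR2GRAY).astype(float)
# knob patch: shift against the starting picture (plunger home)
for n,A in(('start',B),('now',I)): print(n,A[186:214,207:210].mean(1).round().astype(int).tolist())
E
```

```text
position: [0.4581, 0.1811, 0.0882]
contact_force: [-2.5, -0.7, 15.0]
clock: 21.02
position: [0.4603, 0.4186, 0.1631]
ee_rot: [-0.001, 0.047, 0.999, -0.001]
contact_force: [-1.1, 0.2, 0.6]
width: -0.0001
gripper_force: 0.0
[(np.float64(19.1), 156), (np.float64(19.2), 156), (np.float64(46.8), 72), (np.float64(78.8), 127), (np.float64(139.1), 128), (np.float64(153.7), 70), (np.float64(169.0), 71), (np.float64(197.8), 70), (np.float64(258.4), 100), (np.float64(318.1), 113)]
pos [0.4601 0.4169 0.1632] polar 0.2251 115.4 yaw 174.51 q6 -0.85 F [-0.3 -0.4 -0.2]
rz -60.489627156774475 dxdy now [-0.0632 -0.2855  0.0005] after turn [ 0.2174 -0.1956  0.    ]
start [112, 149, 141, 117, 123, 122, 99, 21, 21, 24, 26, 18, 14, 11, 10, 9, 11, 11, 10, 13, 11, 7, 12, 54, 108, 83, 79, 81]
now [83, 102, 155, 145, 133, 144, 137, 20, 21, 27, 27, 17, 13, 11, 12, 9, 11, 12, 10, 12, 10, 6, 11, 51, 110, 85, 81, 84]
```

The knob's row profile matches the starting (home) picture to the pixel, and the stop was firm at 15 N. The platter is aligned and the arm is clear, so I'm handing in.

```bash
python3 -c "
from rig import manip
print(manip.sign_off())"
```

```text
the job is handed in; nothing more can be done
None
```

The job is handed in with the bridge die at the front, the plunger pressed home in its slot and all five dies standing when last viewed, just before the plunger was pressed; the sign-off returned no verdict.

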